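# Remix a settled bottle and lock it in the trolley's rack

## Task

The contents of the tall capped bottle on the workshop trolley have settled: lift it, turn it fully upside down and keep it so for at least one second, then turn it back and set it upright on the floor of the empty rack bay without dropping it. Once it stands there and you have let go of it, swing the rack's retaining bar across its front until the bar snaps home against its end stop, so that the trolley can be rolled away. Leave the tin, the parts bin, the wooden block and the wrench where they are.

Things in the scene. Friction and masses are not known exactly. Their poses are not given: they have to be found in the camera images.
- bottle: The tall bottle: rigid closed grey cylinder with a paper band, 56 mm in diameter up to 112 mm, a 5 mm shoulder, then a black cap 49 mm in diameter; 135 mm high, 0.2 to 0.4 kg. Origin at the centre of its underside, z up through the cap. Stands upright and loose on the table at the start; its place is sometimes exchanged with the tin's.
- rack_bay (a point): Centre of the floor (upper face) of the rack's only bay, 4 mm above the table. Rack: fixed blue steel box, open on top, 100 x 100 mm outside, 88 x 88 mm inside; walls 50 mm high at the back (+x here) and both sides (+y, -y), a lip 12 mm high in front (-x). Axes: x front to back, y to the rack's left, z up. Its place and yaw (up to 0.25 rad either way) vary.
- gate (a joint): Angle of the steel retaining bar on its upright hinge at the rack's front left corner: 0 = wide open (pointing forward and left of the rack), 2.0 = home on its stop, across the bay's front along the rack's -y. Grows counter-clockwise from above; starts at 0 to 0.5. It stays where it is left. In the last 0.2 rad it rides over a spring ball (about 4 N at the knob), which holds it home: above 1.94.
- gate_knob (a point): Centre of the top of the upright black round knob at the bar's free end: 18 mm in diameter, 114 mm above the table at its top and free to be pinched from the top down to 62 mm; 140 mm from the hinge axis. It turns with the bar.
- gate_hinge (a point): Point on the bar's upright hinge axis at the bar's mid height, 55 mm above the table; in the rack_bay frame at x = -50, y = +56 mm. The bar is 12 mm wide and 10 mm high (50 to 60 mm above the table). The spring ball sits on a small block at the front right corner, 52 mm high.
- tin: Bystander: squat steel tin with a press lid, 73 mm in diameter, 55 mm high, origin at the centre of its underside. Leave alone.
- parts_bin: Bystander: low aluminium bin with nuts in it, 100 x 150 x 50 mm (x, y, z), origin at the centre of its underside. Leave alone.
- block: Bystander: wooden block 70 x 70 x 60 mm, origin at the centre of its underside. Leave alone.
- wrench: Bystander: open-ended wrench 180 mm long lying flat along its x axis, origin at about its middle underneath. Leave alone.
Not all that is in view belongs to the job. Of the things that look like the bottle, the middle-sized one is meant.

How it is judged:
By the outcome, as a careful person would: the job done as asked, in the order asked, and still so for the second after the job is handed in, with the robot touching nothing.
It also fails if it takes over 72 s, if anything falls off the work surface, if the arm or the gripper's body presses on something with over 40 N, if the wrist force passes 120 N, or if a joint passes its speed limit or range.

## Robot

A 6-joint arm with a two-finger parallel gripper is mounted at the origin on the work surface. World frame = base frame: x ahead of the robot, y to its left, z up, the work surface at z = 0. Lengths are in mm, angles in rad, forces in N, time in s.
With the tool pointing down it reaches from about 300 to 775 mm from the base axis. Payload 14.6 kg.
Tool frame: the origin (TCP) lies between the finger pads; the fingertips stand manip.nose_length ahead of it and the grasp point (between the pads) lies 11 mm behind it (manip.nose_length is the distance from the TCP to the fingertips, in mm); z points along the fingers, y is the line along which they close (so a half turn about z gives the same grasp; the last joint's range is limited). The gripper opens to 94 mm and grips with 3 to 60 N. Pads are 16 mm wide; open, the fingers measure 119 mm over their backs; the gripper's body (75 mm by 177 mm) begins 78 mm behind the grasp point.
Start: joints at [-1.219, 0.3, 1.521, -0, 1.321, -0.067], TCP at [223.658, -502.461, 213.446] pointing down, gripper open.
Joint ranges: [-3.03, 3.03], [-0.79, 2.21], [0.23, 2.52], [-1.04, 4.18], [0, 3.07], [-2.55, 2.55]. Speed limits (rad/s): [2.22, 2.22, 2.57, 3.14, 3.14, 3.14].

## Interface

Orientations are given as [roll, pitch, yaw] about the fixed x, y, z axes, in that order (R = Rz(yaw) Ry(pitch) Rx(roll)).
In Python, from cell import manip, cams, job gives the robot as it stands.
- The arm moves only by the tool jog_arm, never from a script. Its argument "commands" is a list of rows, each an object of numbers: "dx", "dy", "dz": the shift along the tool's x, y, z each as a share of 40 mm, from -1 to 1; "ax", "ay", "az": the turn, a rotation vector about the tool's x, y, z each as a share of 10 degrees, from -1 to 1; "gripper": the closure, from 0 (fully open) to 1 (shut). A call has 1 to 10 rows; each row shifts and turns the commanded pose from where the row before left it, along the tool's axes as they then stand; what a row does not reach is not made up. A row lasts 1/8 s, in which the tool goes at most 62.5 mm and 10.7 degrees, less where a joint would pass 70% of its speed; a pose out of reach is approached as far as the arm can. A call with a number of a shift or a turn outside -1 to 1 is refused whole. A call with a gripper value outside its range is refused whole. The fingers move at their own pace and stop on an object; "squeeze" is the grip in N (left out, the last holds). Time passes only in rows, so rows that do not move let the fingers close. It gives the time, the measured TCP pose, the force, the opening and the grip force at its end, in the units of the state.
- manip.read_state(): the state, without advancing time (a new reading comes with each control period).
- cams.camera(name): name is "scene" or "top" or "wrist"; returns a dict with "image" (384x512x3 uint8, red, green, blue), "fx", "fy", "cx", "cy" (pixels), "world_to_cam" (4x4, takes a point from world to camera coordinates). Camera axes: x right, y down, z forward; pixel columns grow to the right and rows downward; lengths in mm; the calibration is good to about 2 mm. A picture is of the moment at which its call begins. There is no depth.
- job.sign_off(): hands the job in; it is judged then, once.
The state is a dict: "clock": time; "joints": joint angles; "qd": joint speeds; "effort": joint torques, N m; "eef_pos": TCP position; "eef_rot": TCP orientation; "wrist_force": force on the tool from outside, world axes, zero at the start; "moment": the same for the moment, N m; "finger_gap": finger opening in mm; "finger_force": force on a finger pad.
Only numpy, scipy, OpenCV 4.12 (cv2) and the standard library are available. Lean on these libraries where they do the work, as an engineer would, in place of code of your own. Each camera call takes 0.05 s, during which the arm holds its last target. There are 200 camera calls.

## Working session

There is one attempt and no reset: what is moved stays moved. The work goes in short steps, Python scripts to look and compute and a tool call to move; the robot and the scene stay as the last step left them, time stands still between calls to the robot, and variables do not carry over. Pictures are saved under pics/ and viewed, at most 11 in all, crops included, and the job is handed in when it is done.

Besides the shell and the picture viewer there is one more tool, called after ">>>" as name(argument=value, ...) on one line, values as JSON. jog_arm: Moves the arm, as the interface text tells. Shift numbers are shares of 40 mm and turn numbers shares of 10 degrees, none past 1 either way. Its arguments: {"type":"object","properties":{"commands":{"type":"array"},"squeeze":{"type":"number"}},"required":["commands"]}

```bash
ls; mkdir -p pics
cat > h.py <<'E'
import numpy as np, cv2
from cell import manip, cams, job
def grab(n,f):
    c=cams.camera(n); cv2.imwrite('pics/'+f+'.png',c['image'][:,:,::-1]); np.save('pics/'+f+'.npy',c,allow_pickle=True); return c
def load(f): return np.load('pics/'+f+'.npy',allow_pickle=True).item()
def ray(c,u,v,z):
    M=np.array(c['world_to_cam']);R,t=M[:3,:3],M[:3,3]
    o=-R.T@t; d=R.T@np.array([(u-c['cx'])/c['fx'],(v-c['cy'])/c['fy'],1])
    return o+d*(z-o[2])/d[2]
def proj(c,p):
    M=np.array(c['world_to_cam']);q=M[:3,:3]@np.array(p,float)+M[:3,3]
    return np.array([c['fx']*q[0]/q[2]+c['cx'],c['fy']*q[1]/q[2]+c['cy']])
E
python3 - <<'E'
from h import *
a=grab('top','top0');b=grab('scene','scene0')
for c in(a,b):
    M=np.array(c['world_to_cam']);print((-M[:3,:3].T@M[:3,3]).round(),c['fx'],M[:3,:3].round(2).tolist())
print(manip.nose_length,manip.read_state())
E
```

```text
pics
[ 413.   18. 1212.] 404.29720766993233 [[-0.02, -1.0, -0.01], [-0.99, 0.02, -0.12], [0.12, 0.01, -0.99]]
[1563. -265.  867.] 409.8988687977447 [[0.27, 0.96, 0.01], [0.58, -0.15, -0.8], [-0.76, 0.22, -0.6]]
8.0 {'clock': 0.1, 'joints': array([-1.21860198e+00,  3.00397624e-01,  1.52148968e+00,  1.45233614e-05,
        1.32068220e+00, -6.65808639e-02]), 'qd': array([-0.00040065, -0.00023139, -0.00017019,  0.00193111,  0.00102461,
        0.00047333]), 'effort': array([ 1.90742452e-03, -5.32644475e+01, -3.53282869e+01,  7.10036047e-02,
        2.34694546e-02, -7.31724595e-05]), 'eef_pos': array([ 223.59047107, -502.27042935,  212.96528929]), 'eef_rot': array([-3.14061890e+00, -7.90283151e-05,  4.18771571e-01]), 'wrist_force': array([ 0.14793681, -0.99076394,  0.70181454]), 'moment': array([-0.01409405, -0.00395048, -0.01861391]), 'finger_force': 0.0, 'finger_gap': 93.85606622407985}
```

View pics/top0.png

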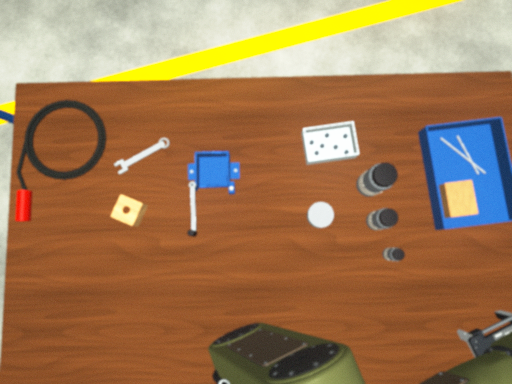

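View pics/scene0.png

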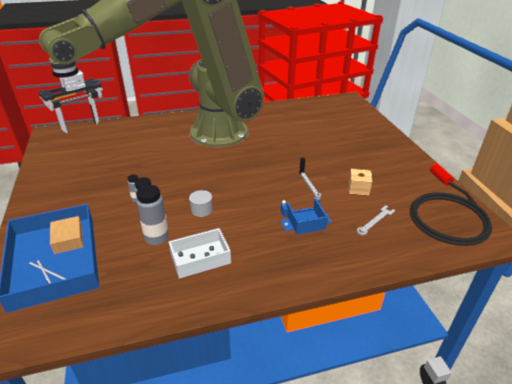

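The top view has three look-alike bottles: a large one at (382,178), a middle one at (383,218) and a small one at (395,254). The middle one fits "middle-sized". The rack is at (212,170), its knob at (192,232) and the tin at (320,214). I'll confirm these in one enlarged crop.

Run:
```python
from h import *
c=load('top0');im=c['image'][:,:,::-1].copy()
a=cv2.resize(im[140:280,340:425],None,fx=4,fy=4,interpolation=2);b=cv2.resize(im[140:280,165:265],None,fx=4,fy=4,interpolation=2)
cv2.imwrite('pics/crop.png',np.hstack([a,b]))
hsv=cv2.cvtColor(im,cv2.COLOR_BGR2HSV)
# dark caps and knob
m=(hsv[...,2]<75).astype(np.uint8);m[:,:160]=0;m[290:]=0;m[:90]=0
n,l,s,ce=cv2.connectedComponentsWithStats(m)
for i in range(1,n):
    if s[i,4]>12: print('dark',s[i],ce[i].round(1),ray(c,*ce[i],135).round(1),ray(c,*ce[i],114).round(1))
# blue
m=((hsv[...,0]>95)&(hsv[...,0]<125)&(hsv[...,1]>130)).astype(np.uint8);m[:,:160]=0;m[:,270:]=0
n,l,s,ce=cv2.connectedComponentsWithStats(m)
for i in range(1,n):
    if s[i,4]>12: print('blue',s[i],ce[i].round(1))
```

```text
dark [373 164  24  22 407] [384.2 174.6] [ 601.6 -321.   135. ] [ 605.3 -327.6  114. ]
dark [379 210  18  16 215] [388.  217.3] [ 486.5 -324.1  135. ] [ 487.9 -330.8  114. ]
dark [189 232   7   4  23] [192.3 233.2] [455.9 197.1 135. ] [456.7 200.6 114. ]
dark [393 250  11   9  78] [397.8 254. ] [ 389.4 -343.6  135. ] [ 388.9 -350.7  114. ]
blue [ 189  152   50   36 1403] [213.  169.4]
```

View pics/crop.png

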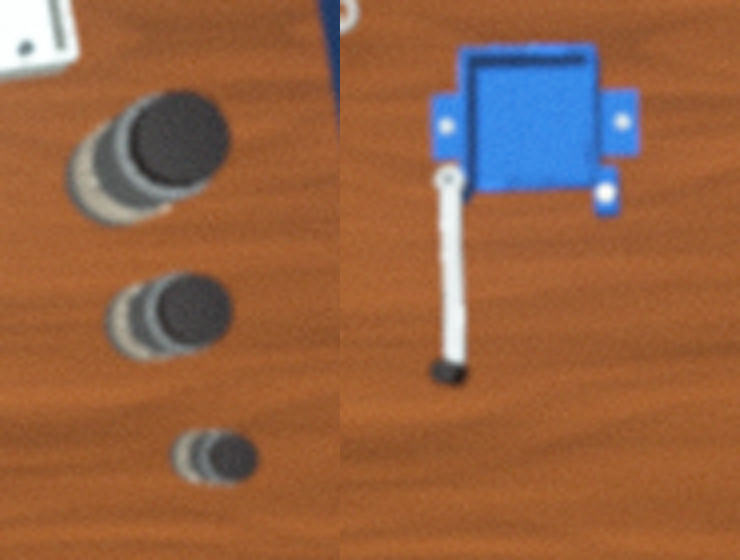

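The crop confirms it. The middle bottle's cap is about 18 px wide, which is 49 mm, centred at (388,217). The rack is empty, with its hinge at about (192,184), ball at about (231,188) and knob at about (192,233). Next I'll work out the rack pose and the gate angle.

Run:
```python
from h import *
c=load('top0')
P=lambda x,y,z:ray(c,(x-340+.5)/4-.5+165,(y+.5)/4-.5+140,z)[:2]
pts=np.array([P(458,46,50),P(597,43,50),P(600,188,50),P(462,190,50),P(448,178,62)])
loc=np.array([[50,50],[50,-50],[-50,-50],[-50,50],[-50,56.]])
a=loc-loc.mean(0);b=pts-pts.mean(0)
yaw=np.arctan2((a[:,0]*b[:,1]-a[:,1]*b[:,0]).sum(),(a*b).sum())
R=lambda t:np.array([[np.cos(t),-np.sin(t)],[np.sin(t),np.cos(t)]])
o=pts.mean(0)-R(yaw)@loc.mean(0)
print('pts',pts.round(),'bay',o.round(1),'yaw',yaw.round(3),'res',(pts-o-loc@R(yaw).T).round(1).tolist())
H=o+R(yaw)@[-50,56]
k=P(450,366,114)  # knob top
s=load('scene0');hsv=cv2.cvtColor(s['image'],cv2.COLOR_RGB2HSV)
m=((hsv[...,2]<75)).astype(np.uint8);m[:150]=0;m[185:]=0;m[:,:290]=0;m[:,320:]=0
ys,xs=np.nonzero(m);print('scene knob top px',xs.mean(),ys.min(),ys.max(),ray(s,xs[ys<ys.min()+3].mean(),ys.min()+2,114).round(1))
d=k-H;print('hinge',H.round(1),'knob',k.round(1),'len',np.hypot(*d),'gate',(np.arctan2(d[1],d[0])-yaw+np.pi/2+2)%(2*np.pi))
print('bottle in scene px', proj(s,[486,-324,135]),proj(s,[486,-324,0]),'tin',ray(c,320,214,55).round(),'smallh85',ray(c,397.8,254,85).round(),'big180',ray(c,384.2,174.6,180).round(), 'bay scene px',proj(s,[*o,4]))
print([x for x in dir(manip) if x[0]!='_'])
```

```text
pts [[700. 205.]
 [700. 103.]
 [592. 102.]
 [593. 203.]
 [600. 211.]] bay [646.9 153.4] yaw -0.005 res [[2.9, 2.0], [3.2, -0.4], [-4.7, -1.6], [-4.3, -1.1], [2.8, 1.1]]
scene knob top px 301.80882352941177 158 173 [473.6 200.8 114. ]
hinge [597.2 209.7] knob [462.4 201. ] len 135.0599699314127 gate 0.4988387733371873
bottle in scene px [142.74591326 179.78512579] [149.38167816 213.57799191] tin [ 506. -156.   55.] smallh85 [ 388. -360.   85.] big180 [ 594. -307.  180.] bay scene px [304.58568589 219.26181116]
['Unreachable', 'nose_length', 'read_state']
```

>>> jog_arm(commands=[{"dx": 0.97,"dy": -0.175,"gripper": 0},{"dx": 0.97,"dy": -0.175},{"dx": 0.97,"dy": -0.175},{"dx": 0.97,"dy": -0.175},{"dx": 0.97,"dy": -0.175},{"dx": 0.97,"dy": -0.175},{"dx": 0.97,"dy": -0.175},{"dx": 0.97,"dy": -0.175},{"dx": 0},{"dx": 0}], squeeze=40)

```text
schema error: expected keys dx, dy, dz, ax, ay, az, gripper
```

Run:
```python
from h import *
c=grab('wrist','w1');s=manip.read_state()
print(s['eef_pos'],s['eef_rot'],s['joints'].round(3),proj(c,[486,-324,135]),c['fx']*24.5/(np.array(c['world_to_cam'])@[486,-324,135,1])[2])
```

```text
[ 223.61431086 -502.28008327  213.03085917] [-3.14072342e+00 -9.66434687e-05  4.18830405e-01] [-1.219  0.3    1.521  0.     1.321 -0.067] [ 141.07847832 -370.2495249 ] 47.501010336417465
```

View pics/w1.png

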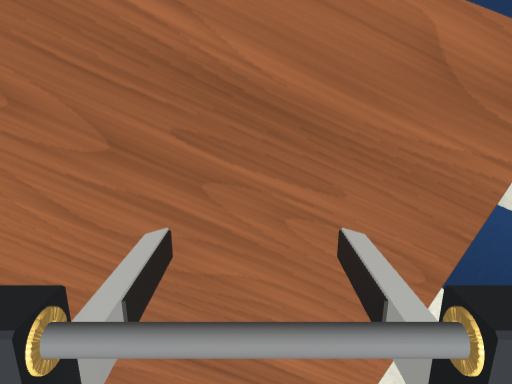

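The move was refused because every row needs all seven keys, so this picture shows only bare table and the fingers. I'll resend it in full.

>>> jog_arm(commands=[{"dx": 0.97,"dy": -0.175,"dz": 0,"ax": 0,"ay": 0,"az": 0,"gripper": 0},{"dx": 0.97,"dy": -0.175,"dz": 0,"ax": 0,"ay": 0,"az": 0,"gripper": 0},{"dx": 0.97,"dy": -0.175,"dz": 0,"ax": 0,"ay": 0,"az": 0,"gripper": 0},{"dx": 0.97,"dy": -0.175,"dz": 0,"ax": 0,"ay": 0,"az": 0,"gripper": 0},{"dx": 0.97,"dy": -0.175,"dz": 0,"ax": 0,"ay": 0,"az": 0,"gripper": 0},{"dx": 0.97,"dy": -0.175,"dz": 0,"ax": 0,"ay": 0,"az": 0,"gripper": 0},{"dx": 0.97,"dy": -0.175,"dz": 0,"ax": 0,"ay": 0,"az": 0,"gripper": 0},{"dx": 0,"dy": 0,"dz": 0,"ax": 0,"ay": 0,"az": 0,"gripper": 0}], squeeze=40)

```text
clock: 1.15
eef_pos: [453.2, -345.8, 213.0]
eef_rot: [-3.141, 0.0, 0.422]
wrist_force: [0.1, -0.0, -0.2]
finger_gap: 94.0
finger_force: 0.0
```

Run:
```python
from h import *
c=grab('wrist','w2');s=manip.read_state()
print(s['eef_pos'],s['eef_rot'],s['joints'].round(3))
for p in([486,-324,135],[594,-307,180],[388,-360,85]):print(proj(c,p))
```

```text
[ 452.17922321 -346.68805194  213.04869915] [-3.14097992e+00  4.34739046e-04  4.20599872e-01] [-0.718  0.345  1.463 -0.     1.335  0.432]
[242.35179155 156.53408793]
[292.60278406 -31.40030113]
[237.57834764 256.99725655]
```

View pics/w2.png

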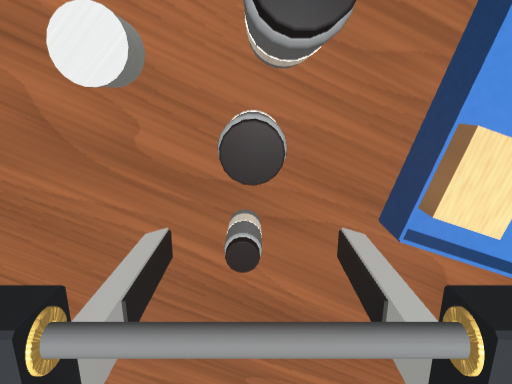

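The wrist view shows the target cap at about (252,151), the big bottle above it, the small one at (242,250) and the tin at (88,43). I'll ray-cast the cap.

Run:
```python
from h import *
from scipy.spatial.transform import Rotation as Ro
c=load('w2');hsv=cv2.cvtColor(c['image'],cv2.COLOR_RGB2HSV)
m=(hsv[...,2]<85).astype(np.uint8);m[:95]=0;m[200:]=0;m[:,:200]=0;m[:,310:]=0
cs=max(cv2.findContours(m,0,1)[0],key=cv2.contourArea);e=cv2.fitEllipse(cs);p=ray(c,*e[0],135)
s=manip.read_state();R=Ro.from_euler('xyz',s['eef_rot']).as_matrix()
d=R.T@(p-s['eef_pos']);print(e,p.round(1),'tool delta',d.round(1),(d/40).round(3))
```

```text
((251.521728515625, 151.80821228027344), (64.62405395507812, 64.93505096435547), 172.38003540039062) [ 491.9 -328.7  135. ] tool delta [43.6 -0.2 78. ] [ 1.091 -0.004  1.951]
```

>>> jog_arm(commands=[{"dx": 0.54,"dy": 0,"dz": 0,"ax": 0,"ay": 0,"az": 0,"gripper": 0},{"dx": 0.54,"dy": 0,"dz": 0,"ax": 0,"ay": 0,"az": 0,"gripper": 0},{"dx": 0,"dy": 0,"dz": 0.84,"ax": 0,"ay": 0,"az": 0,"gripper": 0},{"dx": 0,"dy": 0,"dz": 0.84,"ax": 0,"ay": 0,"az": 0,"gripper": 0},{"dx": 0,"dy": 0,"dz": 0.84,"ax": 0,"ay": 0,"az": 0,"gripper": 0},{"dx": 0,"dy": 0,"dz": 0.84,"ax": 0,"ay": 0,"az": 0,"gripper": 0},{"dx": 0,"dy": 0,"dz": 0,"ax": 0,"ay": 0,"az": 0,"gripper": 0},{"dx": 0,"dy": 0,"dz": 0,"ax": 0,"ay": 0,"az": 0,"gripper": 1},{"dx": 0,"dy": 0,"dz": 0,"ax": 0,"ay": 0,"az": 0,"gripper": 1},{"dx": 0,"dy": 0,"dz": 0,"ax": 0,"ay": 0,"az": 0,"gripper": 1}], squeeze=45)

```text
clock: 2.45
eef_pos: [491.7, -329.9, 80.0]
eef_rot: [3.14, -0.001, 0.419]
wrist_force: [-0.6, 0.7, -0.3]
finger_gap: 67.2
finger_force: 0.0
```

>>> jog_arm(commands=[{"dx": 0,"dy": 0,"dz": 0,"ax": 0,"ay": 0,"az": 0,"gripper": 1},{"dx": 0,"dy": 0,"dz": 0,"ax": 0,"ay": 0,"az": 0,"gripper": 1},{"dx": 0,"dy": 0,"dz": 0,"ax": 0,"ay": 0,"az": 0,"gripper": 1},{"dx": 0,"dy": 0,"dz": 0,"ax": 0,"ay": 0,"az": 0,"gripper": 1}])

```text
clock: 2.95
eef_pos: [491.4, -329.6, 79.3]
eef_rot: [3.141, -0.0, 0.419]
wrist_force: [-1.5, 1.7, 5.2]
finger_gap: 56.1
finger_force: 44.7
```

>>> jog_arm(commands=[{"dx": 0,"dy": 0,"dz": -0.4,"ax": 0,"ay": 0,"az": 0,"gripper": 1},{"dx": 0,"dy": 0,"dz": -0.8,"ax": 0,"ay": 0,"az": 0,"gripper": 1},{"dx": 0,"dy": 0,"dz": -0.8,"ax": 0,"ay": 0,"az": 0,"gripper": 1},{"dx": 0,"dy": 0,"dz": -0.8,"ax": 0,"ay": 0,"az": 0,"gripper": 1},{"dx": 0,"dy": 0,"dz": -0.8,"ax": 0,"ay": 0,"az": 0,"gripper": 1},{"dx": 0,"dy": 0,"dz": -0.8,"ax": 0,"ay": 0,"az": 0,"gripper": 1},{"dx": 0,"dy": 0,"dz": -0.8,"ax": 0,"ay": 0,"az": 0,"gripper": 1},{"dx": 0,"dy": 0,"dz": -0.4,"ax": 0,"ay": 0,"az": 0,"gripper": 1},{"dx": 0,"dy": 0,"dz": 0,"ax": 0,"ay": 0,"az": 0,"gripper": 1}])

```text
clock: 4.08
eef_pos: [491.4, -329.8, 303.6]
eef_rot: [3.141, -0.001, 0.419]
wrist_force: [0.5, -0.1, -4.0]
finger_gap: 55.8
finger_force: 44.6
```

Run:
```python
from h import *
s=manip.read_state();c=grab('scene','s2');print(s)
```

```text
{'clock': 4.075, 'joints': array([-6.52945218e-01,  3.46941428e-01,  1.25297034e+00, -1.83923824e-05,
        1.54049484e+00,  4.99142801e-01]), 'qd': array([ 0.0006597 ,  0.02501649,  0.04375478,  0.00055323, -0.02056944,
       -0.00091211]), 'effort': array([ 7.56992464e-03, -6.19426131e+01, -4.08202994e+01,  7.27493176e-02,
        3.88468076e-01, -5.78753156e-05]), 'eef_pos': array([ 491.39975229, -329.78071369,  303.58013171]), 'eef_rot': array([ 3.14054252e+00, -5.51585317e-04,  4.18709143e-01]), 'wrist_force': array([ 0.53844896, -0.07848244, -4.02733236]), 'moment': array([ 0.01932443, -0.00261059,  0.00949738]), 'finger_force': 44.64445747376885, 'finger_gap': 55.831251487030535}
```

>>> jog_arm(commands=[{"dx": 0.4,"dy": -0.25,"dz": 0,"ax": 0.25,"ay": 0.4,"az": 0,"gripper": 1},{"dx": 0.8,"dy": -0.5,"dz": 0,"ax": 0.5,"ay": 0.8,"az": 0,"gripper": 1},{"dx": 0,"dy": 0,"dz": 0,"ax": 0,"ay": 0,"az": 0,"gripper": 1}])

```text
clock: 4.5
eef_pos: [522.5, -282.9, 304.4]
eef_rot: [-3.007, -0.207, 0.404]
wrist_force: [-0.1, -1.3, -2.4]
finger_gap: 55.6
finger_force: 44.6
```

```bash
python3 -c "
from h import *
s=manip.read_state();print(s['joints'].round(3),s['eef_pos'],s['eef_rot'])"
```

```text
[-0.666  0.35   1.264  0.245  1.549  0.478] [ 522.46509713 -282.92225542  304.43919376] [-3.00684549 -0.20671511  0.40411198]
```

>>> jog_arm(commands=[{"dx": 0.92,"dy": -0.57,"dz": 0,"ax": 0.5,"ay": 0.8,"az": 0,"gripper": 1},{"dx": 0.92,"dy": -0.57,"dz": 0,"ax": 0.5,"ay": 0.8,"az": 0,"gripper": 1},{"dx": 0.92,"dy": -0.57,"dz": 0,"ax": 0.5,"ay": 0.8,"az": 0,"gripper": 1},{"dx": 0.92,"dy": -0.57,"dz": 0,"ax": 0.5,"ay": 0.8,"az": 0,"gripper": 1},{"dx": 0.92,"dy": -0.57,"dz": 0,"ax": 0.5,"ay": 0.8,"az": 0,"gripper": 1},{"dx": 0.92,"dy": -0.57,"dz": 0,"ax": 0.5,"ay": 0.8,"az": 0,"gripper": 1},{"dx": 0.92,"dy": -0.57,"dz": 0,"ax": 0.5,"ay": 0.8,"az": 0,"gripper": 1},{"dx": 0.92,"dy": -0.57,"dz": 0,"ax": 0.5,"ay": 0.8,"az": 0,"gripper": 1},{"dx": 0,"dy": 0,"dz": 0,"ax": 0,"ay": 0,"az": 0,"gripper": 1}])

```text
clock: 5.62
eef_pos: [646.6, -101.8, 540.8]
eef_rot: [-1.593, -1.011, -0.575]
wrist_force: [0.7, -0.2, -4.3]
finger_gap: 55.4
finger_force: 44.7
```

```bash
python3 -c "
from h import *
from scipy.spatial.transform import Rotation as Ro
s=manip.read_state();print(s['joints'].round(3),s['eef_pos'],Ro.from_euler('xyz',s['eef_rot']).as_matrix().round(3))"
```

```text
[-0.631  0.359  1.287  1.556  1.607  0.484] [ 646.61394947 -101.84766156  540.80869756] [[ 0.446  0.699  0.559]
 [-0.289 -0.479  0.829]
 [ 0.847 -0.531 -0.012]]
```

>>> jog_arm(commands=[{"dx": 0.92,"dy": -0.57,"dz": 0,"ax": 0.5,"ay": 0.8,"az": 0,"gripper": 1},{"dx": 0.92,"dy": -0.57,"dz": 0,"ax": 0.5,"ay": 0.8,"az": 0,"gripper": 1},{"dx": 0.92,"dy": -0.57,"dz": 0,"ax": 0.5,"ay": 0.8,"az": 0,"gripper": 1},{"dx": 0.92,"dy": -0.57,"dz": 0,"ax": 0.5,"ay": 0.8,"az": 0,"gripper": 1},{"dx": 0.92,"dy": -0.57,"dz": 0,"ax": 0.5,"ay": 0.8,"az": 0,"gripper": 1},{"dx": 0.92,"dy": -0.57,"dz": 0,"ax": 0.5,"ay": 0.8,"az": 0,"gripper": 1},{"dx": 0.92,"dy": -0.57,"dz": 0,"ax": 0.5,"ay": 0.8,"az": 0,"gripper": 1},{"dx": 0.92,"dy": -0.57,"dz": 0,"ax": 0.5,"ay": 0.8,"az": 0,"gripper": 1},{"dx": 0.92,"dy": -0.57,"dz": 0,"ax": 0.5,"ay": 0.8,"az": 0,"gripper": 1},{"dx": 0.53,"dy": -0.33,"dz": 0,"ax": 0.29,"ay": 0.47,"az": 0,"gripper": 1}])

```text
clock: 6.88
eef_pos: [514.0, -302.1, 826.9]
eef_rot: [-0.003, -0.0, -1.606]
wrist_force: [0.1, -0.1, -3.4]
finger_gap: 55.4
finger_force: 44.8
```

>>> jog_arm(commands=[{"dx": 0,"dy": 0,"dz": 0,"ax": 0,"ay": 0,"az": 0,"gripper": 1},{"dx": 0,"dy": 0,"dz": 0,"ax": 0,"ay": 0,"az": 0,"gripper": 1}])

```text
clock: 7.12
eef_pos: [514.3, -301.4, 826.9]
eef_rot: [-0.003, -0.003, -1.606]
wrist_force: [0.4, 0.7, -3.9]
finger_gap: 55.6
finger_force: 44.8
```

```bash
python3 -c "
from h import *
from scipy.spatial.transform import Rotation as Ro
s=manip.read_state();print(s['joints'].round(3),s['eef_pos'],Ro.from_euler('xyz',s['eef_rot']).as_matrix().round(3));c=grab('scene','s3')"
```

```text
[-0.593  0.358  1.243  3.137  1.599  0.558] [ 514.32599149 -301.37442184  826.86576347] [[-0.035  0.999  0.004]
 [-0.999 -0.035  0.003]
 [ 0.003 -0.003  1.   ]]
```

View pics/s3.png

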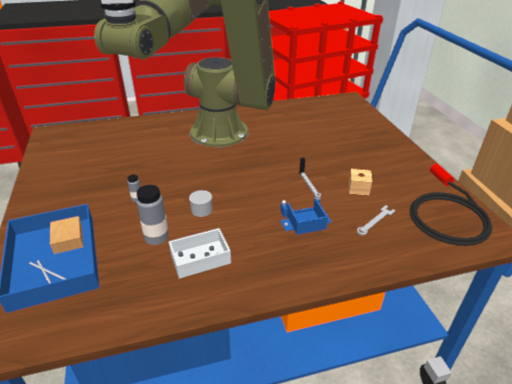

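The bottle has left the scene frame at the top. The middle spot on the table is empty, the other items are undisturbed, and the grip reads a steady 55.6 mm. I'll hold for well over a second, then turn back.

>>> jog_arm(commands=[{"dx": 0,"dy": 0,"dz": 0,"ax": 0,"ay": 0,"az": 0,"gripper": 1},{"dx": 0,"dy": 0,"dz": 0,"ax": 0,"ay": 0,"az": 0,"gripper": 1},{"dx": 0,"dy": 0,"dz": 0,"ax": 0,"ay": 0,"az": 0,"gripper": 1},{"dx": 0,"dy": 0,"dz": 0,"ax": 0,"ay": 0,"az": 0,"gripper": 1},{"dx": 0,"dy": 0,"dz": 0,"ax": 0,"ay": 0,"az": 0,"gripper": 1},{"dx": 0,"dy": 0,"dz": 0,"ax": 0,"ay": 0,"az": 0,"gripper": 1},{"dx": 0,"dy": 0,"dz": 0,"ax": 0,"ay": 0,"az": 0,"gripper": 1},{"dx": 0,"dy": 0,"dz": 0,"ax": 0,"ay": 0,"az": 0,"gripper": 1},{"dx": 0,"dy": 0,"dz": 0,"ax": 0,"ay": 0,"az": 0,"gripper": 1},{"dx": 0,"dy": 0,"dz": 0,"ax": 0,"ay": 0,"az": 0,"gripper": 1}])

```text
clock: 8.43
eef_pos: [513.4, -302.3, 827.2]
eef_rot: [-0.0, 0.001, -1.606]
wrist_force: [0.6, 0.2, -4.1]
finger_gap: 55.4
finger_force: 44.8
```

>>> jog_arm(commands=[{"dx": 0,"dy": 0,"dz": 0,"ax": 0,"ay": 0,"az": 0,"gripper": 1},{"dx": -0.46,"dy": 0.28,"dz": 0,"ax": -0.25,"ay": -0.4,"az": 0,"gripper": 1},{"dx": -0.92,"dy": 0.57,"dz": 0,"ax": -0.5,"ay": -0.8,"az": 0,"gripper": 1},{"dx": -0.92,"dy": 0.57,"dz": 0,"ax": -0.5,"ay": -0.8,"az": 0,"gripper": 1},{"dx": -0.92,"dy": 0.57,"dz": 0,"ax": -0.5,"ay": -0.8,"az": 0,"gripper": 1},{"dx": -0.92,"dy": 0.57,"dz": 0,"ax": -0.5,"ay": -0.8,"az": 0,"gripper": 1},{"dx": -0.92,"dy": 0.57,"dz": 0,"ax": -0.5,"ay": -0.8,"az": 0,"gripper": 1},{"dx": -0.92,"dy": 0.57,"dz": 0,"ax": -0.5,"ay": -0.8,"az": 0,"gripper": 1},{"dx": -0.92,"dy": 0.57,"dz": 0,"ax": -0.5,"ay": -0.8,"az": 0,"gripper": 1},{"dx": -0.92,"dy": 0.57,"dz": 0,"ax": -0.5,"ay": -0.8,"az": 0,"gripper": 1}])

```text
clock: 9.68
eef_pos: [666.8, -71.7, 628.7]
eef_rot: [-1.265, -0.99, -0.851]
wrist_force: [0.8, 0.0, -3.6]
finger_gap: 55.6
finger_force: 44.8
```

>>> jog_arm(commands=[{"dx": -0.92,"dy": 0.57,"dz": 0,"ax": -0.5,"ay": -0.8,"az": 0,"gripper": 1},{"dx": -0.92,"dy": 0.57,"dz": 0,"ax": -0.5,"ay": -0.8,"az": 0,"gripper": 1},{"dx": -0.92,"dy": 0.57,"dz": 0,"ax": -0.5,"ay": -0.8,"az": 0,"gripper": 1},{"dx": -0.92,"dy": 0.57,"dz": 0,"ax": -0.5,"ay": -0.8,"az": 0,"gripper": 1},{"dx": -0.92,"dy": 0.57,"dz": 0,"ax": -0.5,"ay": -0.8,"az": 0,"gripper": 1},{"dx": -0.92,"dy": 0.57,"dz": 0,"ax": -0.5,"ay": -0.8,"az": 0,"gripper": 1},{"dx": -0.92,"dy": 0.57,"dz": 0,"ax": -0.5,"ay": -0.8,"az": 0,"gripper": 1},{"dx": -0.92,"dy": 0.57,"dz": 0,"ax": -0.5,"ay": -0.8,"az": 0,"gripper": 1},{"dx": -0.92,"dy": 0.57,"dz": 0,"ax": -0.5,"ay": -0.8,"az": 0,"gripper": 1},{"dx": 0,"dy": 0,"dz": 0,"ax": 0,"ay": 0,"az": 0,"gripper": 1}])

```text
clock: 10.92
eef_pos: [572.0, -209.0, 315.8]
eef_rot: [-3.0, -0.219, 0.403]
wrist_force: [0.3, 0.2, -3.8]
finger_gap: 55.4
finger_force: 44.7
```

```bash
python3 -c "
from h import *
from scipy.spatial.transform import Rotation as Ro
s=manip.read_state();R=Ro.from_euler('xyz',s['eef_rot']);print(s['joints'].round(3),s['eef_pos'],R.as_matrix().round(3))
# target: tool down, tool x along +x world -> yaw 0
T=Ro.from_euler('xyz',[np.pi,0,0]);rv=(R.inv()*T).as_rotvec(degrees=True)/10;print('turn units to yaw0',rv.round(3))
Z=Ro.from_euler('xyz',[np.pi,0,s['eef_rot'][2]]);print((R.inv()*Z).as_rotvec(degrees=True)/10)"
```

```text
[-0.522  0.359  1.23   0.26   1.536  0.623] [ 572.01054414 -209.04799753  315.75679073] [[ 0.898  0.416  0.143]
 [ 0.383 -0.899  0.214]
 [ 0.217 -0.137 -0.966]]
turn units to yaw0 [-1.048 -1.075  2.384]
[-0.80599105 -1.25387084  0.08869483]
```

>>> jog_arm(commands=[{"dx": 0,"dy": 0,"dz": 0,"ax": -0.35,"ay": -0.36,"az": 0.795,"gripper": 1},{"dx": 0,"dy": 0,"dz": 0,"ax": -0.35,"ay": -0.36,"az": 0.795,"gripper": 1},{"dx": 0,"dy": 0,"dz": 0,"ax": -0.35,"ay": -0.36,"az": 0.795,"gripper": 1},{"dx": -0.1,"dy": -0.9,"dz": 0,"ax": 0,"ay": 0,"az": 0,"gripper": 1},{"dx": -0.1,"dy": -0.9,"dz": 0,"ax": 0,"ay": 0,"az": 0,"gripper": 1},{"dx": -0.1,"dy": -0.9,"dz": 0,"ax": 0,"ay": 0,"az": 0,"gripper": 1},{"dx": -0.1,"dy": -0.9,"dz": 0,"ax": 0,"ay": 0,"az": 0,"gripper": 1},{"dx": -0.1,"dy": -0.9,"dz": 0,"ax": 0,"ay": 0,"az": 0,"gripper": 1},{"dx": -0.1,"dy": -0.9,"dz": 0,"ax": 0,"ay": 0,"az": 0,"gripper": 1},{"dx": -0.1,"dy": -0.9,"dz": 0,"ax": 0,"ay": 0,"az": 0,"gripper": 1}])

```text
clock: 12.18
eef_pos: [544.1, 45.3, 316.5]
eef_rot: [-3.138, -0.001, 0.0]
wrist_force: [0.6, 0.1, -3.0]
finger_gap: 55.4
finger_force: 44.7
```

>>> jog_arm(commands=[{"dx": -0.2,"dy": -0.9,"dz": 0,"ax": 0,"ay": 0,"az": 0,"gripper": 1},{"dx": -0.2,"dy": -0.9,"dz": 0,"ax": 0,"ay": 0,"az": 0,"gripper": 1},{"dx": 0,"dy": 0,"dz": 0,"ax": 0,"ay": 0,"az": 0,"gripper": 1},{"dx": 0,"dy": 0,"dz": 0,"ax": 0,"ay": 0,"az": 0,"gripper": 1}])

```text
clock: 12.68
eef_pos: [528.3, 115.3, 316.4]
eef_rot: [-3.14, -0.001, 0.0]
wrist_force: [0.1, 0.3, -4.0]
finger_gap: 55.6
finger_force: 44.7
```

```bash
python3 -c "
from h import *
s=manip.read_state();print(s['joints'].round(3),s['eef_pos'],s['eef_rot'])
c=grab('wrist','w3')
for p in([597,210,62],[462,201,114],[697,203,50],[697,103,50]):print(proj(c,p).round())"
```

```text
[1.460e-01 2.220e-01 1.382e+00 1.000e-03 1.536e+00 1.717e+00] [528.32471591 115.28209043 316.35103084] [-3.14011967e+00 -5.16004523e-04  1.37956768e-04]
[175. 110.]
[179. 230.]
[178.  20.]
[264.  20.]
```

View pics/w3.png

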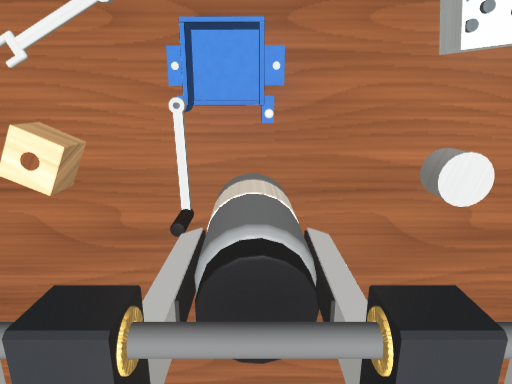

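The bottle is held straight. The rack's back corners are at (180,17) and (264,17), the hinge at (176,104), the ball at (269,113), and the knob top at about (179,229).

Run:
```python
from h import *
c=load('w3')
pts=np.array([ray(c,*p)[:2] for p in((180,16.5,50),(264.5,16.5,50),(176,104,62),(185,105,14),(263,105,14))])
loc=np.array([[50,50],[50,-50],[-50,56],[-50,50],[-50,-50.]])
a=loc-loc.mean(0);b=pts-pts.mean(0)
yaw=np.arctan2((a[:,0]*b[:,1]-a[:,1]*b[:,0]).sum(),(a*b).sum())
R=lambda t:np.array([[np.cos(t),-np.sin(t)],[np.sin(t),np.cos(t)]])
o=pts.mean(0)-R(yaw)@loc.mean(0)
print('pts',pts.round(),'bay',o.round(1),'yaw',yaw.round(3),'res',(pts-o-loc@R(yaw).T).round(1).tolist())
H=o+R(yaw)@[-50,56];k=ray(c,179,229.5,114)[:2];d=k-H
print('H',H,'k',k,np.hypot(*d),'gate',(np.arctan2(d[1],d[0])-yaw+np.pi/2+2)%(2*np.pi),'ball',R(yaw).T@(ray(c,269,113,54)[:2]-o))
for g in np.arange(.4,2.01,.2):print(round(g,2),(H+140*np.array([np.cos(g-2-np.pi/2+yaw),np.sin(g-2-np.pi/2+yaw)])).round(1))
```

```text
pts [[701. 200.]
 [701. 102.]
 [603. 208.]
 [602. 207.]
 [602. 102.]] bay [651.7 152.4] yaw -0.017 res [[-1.3, -1.7], [0.3, 0.6], [0.9, -1.4], [-0.8, 3.4], [0.9, -0.8]]
H [602.60538131 209.2298976 ] k [463.05502188 201.31140161] 139.77483821221364 gate 0.5024139822839606 ball [-57.99732098 -57.50914838]
0.4 [462.8 215.6]
0.6 [464.3 187.7]
0.8 [471.3 160.7]
1.0 [483.6 135.5]
1.2 [500.6 113.4]
1.4 [521.7  95. ]
1.6 [546.   81.2]
1.8 [572.5  72.5]
2.0 [600.3  69.2]
```

>>> jog_arm(commands=[{"dx": 0.77,"dy": -0.23,"dz": 0,"ax": 0,"ay": 0,"az": 0,"gripper": 1},{"dx": 0.77,"dy": -0.23,"dz": 0,"ax": 0,"ay": 0,"az": 0,"gripper": 1},{"dx": 0.77,"dy": -0.23,"dz": 0,"ax": 0,"ay": 0,"az": 0,"gripper": 1},{"dx": 0.77,"dy": -0.23,"dz": 0,"ax": 0,"ay": 0,"az": 0,"gripper": 1},{"dx": 0,"dy": 0,"dz": 0,"ax": 0,"ay": 0,"az": 0,"gripper": 1},{"dx": 0,"dy": 0,"dz": 0.9,"ax": 0,"ay": 0,"az": 0,"gripper": 1},{"dx": 0,"dy": 0,"dz": 0.9,"ax": 0,"ay": 0,"az": 0,"gripper": 1},{"dx": 0,"dy": 0,"dz": 0.9,"ax": 0,"ay": 0,"az": 0,"gripper": 1},{"dx": 0,"dy": 0,"dz": 0.7,"ax": 0,"ay": 0,"az": 0,"gripper": 1},{"dx": 0,"dy": 0,"dz": 0,"ax": 0,"ay": 0,"az": 0,"gripper": 1}])

```text
clock: 13.98
eef_pos: [650.4, 151.1, 178.5]
eef_rot: [3.141, 0.003, -0.001]
wrist_force: [-0.5, 0.0, -3.6]
finger_gap: 55.5
finger_force: 44.7
```

```bash
python3 -c "
from h import *
s=manip.read_state();print(s['joints'].round(3),s['eef_pos'],s['eef_rot'])
a=grab('scene','s4')['image'];cv2.imwrite('pics/s4c.png',cv2.resize(a[80:280,220:400,::-1],None,fx=3,fy=3))"
```

```text
[0.173 0.595 1.181 0.    1.369 1.745] [650.44311339 151.05157939 178.50237794] [ 3.14125267e+00  3.46392588e-03 -9.77030241e-04]
```

View pics/s4c.png

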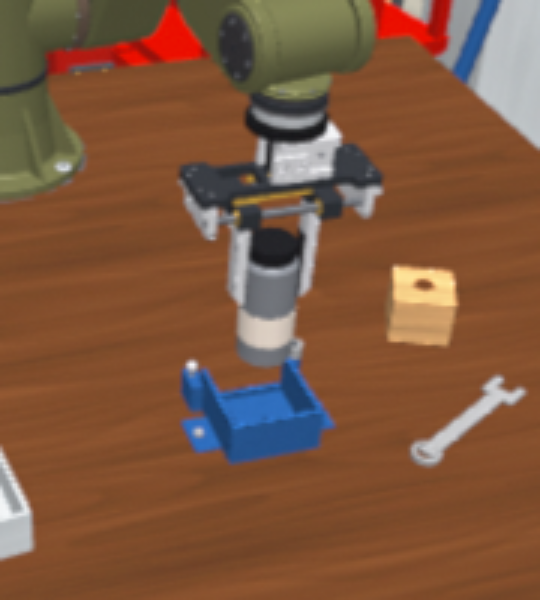

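The bottle hangs upright over the bay, so I'll lower it.

>>> jog_arm(commands=[{"dx": 0.02,"dy": -0.02,"dz": 0.7,"ax": 0,"ay": 0,"az": 0,"gripper": 1},{"dx": 0,"dy": 0,"dz": 0.7,"ax": 0,"ay": 0,"az": 0,"gripper": 1},{"dx": 0,"dy": 0,"dz": 0.5,"ax": 0,"ay": 0,"az": 0,"gripper": 1},{"dx": 0,"dy": 0,"dz": 0.2,"ax": 0,"ay": 0,"az": 0,"gripper": 1},{"dx": 0,"dy": 0,"dz": 0.1,"ax": 0,"ay": 0,"az": 0,"gripper": 1},{"dx": 0,"dy": 0,"dz": 0.06,"ax": 0,"ay": 0,"az": 0,"gripper": 1},{"dx": 0,"dy": 0,"dz": 0,"ax": 0,"ay": 0,"az": 0,"gripper": 1},{"dx": 0,"dy": 0,"dz": 0,"ax": 0,"ay": 0,"az": 0,"gripper": 1}])

```text
clock: 15.02
eef_pos: [652.5, 152.8, 90.2]
eef_rot: [3.142, -0.001, -0.0]
wrist_force: [-0.6, -0.4, -3.6]
finger_gap: 55.6
finger_force: 44.7
```

>>> jog_arm(commands=[{"dx": 0,"dy": 0,"dz": 0.08,"ax": 0,"ay": 0,"az": 0,"gripper": 1},{"dx": 0,"dy": 0,"dz": 0.06,"ax": 0,"ay": 0,"az": 0,"gripper": 1},{"dx": 0,"dy": 0,"dz": 0,"ax": 0,"ay": 0,"az": 0,"gripper": 1},{"dx": 0,"dy": 0,"dz": 0,"ax": 0,"ay": 0,"az": 0,"gripper": 1}])

```text
clock: 15.52
eef_pos: [652.3, 152.7, 84.2]
eef_rot: [3.141, -0.0, -0.0]
wrist_force: [-0.9, -0.0, -3.3]
finger_gap: 55.7
finger_force: 44.7
```

>>> jog_arm(commands=[{"dx": 0,"dy": 0,"dz": 0.025,"ax": 0,"ay": 0,"az": 0,"gripper": 1},{"dx": 0,"dy": 0,"dz": 0.02,"ax": 0,"ay": 0,"az": 0,"gripper": 1},{"dx": 0,"dy": 0,"dz": 0,"ax": 0,"ay": 0,"az": 0,"gripper": 1}])

```text
clock: 15.9
eef_pos: [652.7, 152.8, 83.3]
eef_rot: [-3.142, -0.002, 0.0]
wrist_force: [-1.2, 0.5, 5.5]
finger_gap: 55.6
finger_force: 44.8
```

The force reversed, so the bottle has touched the bay floor. I'll release and rise.

>>> jog_arm(commands=[{"dx": 0,"dy": 0,"dz": 0,"ax": 0,"ay": 0,"az": 0,"gripper": 0},{"dx": 0,"dy": 0,"dz": 0,"ax": 0,"ay": 0,"az": 0,"gripper": 0},{"dx": 0,"dy": 0,"dz": 0,"ax": 0,"ay": 0,"az": 0,"gripper": 0},{"dx": 0,"dy": 0,"dz": 0,"ax": 0,"ay": 0,"az": 0,"gripper": 0},{"dx": 0,"dy": 0,"dz": -0.5,"ax": 0,"ay": 0,"az": 0,"gripper": 0},{"dx": 0,"dy": 0,"dz": -0.9,"ax": 0,"ay": 0,"az": 0,"gripper": 0},{"dx": 0,"dy": 0,"dz": -0.9,"ax": 0,"ay": 0,"az": 0,"gripper": 0},{"dx": 0,"dy": 0,"dz": -0.9,"ax": 0,"ay": 0,"az": 0,"gripper": 0},{"dx": 0,"dy": 0,"dz": -0.5,"ax": 0,"ay": 0,"az": 0,"gripper": 0}])

```text
clock: 17.02
eef_pos: [652.6, 152.8, 234.4]
eef_rot: [-3.141, -0.004, 0.0]
wrist_force: [0.1, -0.9, -0.8]
finger_gap: 93.8
finger_force: 0.0
```

>>> jog_arm(commands=[{"dx": -0.95,"dy": -0.24,"dz": 0,"ax": 0,"ay": 0,"az": 0,"gripper": 0},{"dx": -0.95,"dy": -0.24,"dz": 0,"ax": 0,"ay": 0,"az": 0,"gripper": 0},{"dx": -0.95,"dy": -0.24,"dz": 0,"ax": 0,"ay": 0,"az": 0,"gripper": 0},{"dx": -0.95,"dy": -0.24,"dz": 0,"ax": 0,"ay": 0,"az": 0,"gripper": 0},{"dx": -0.95,"dy": -0.24,"dz": 0,"ax": 0,"ay": 0,"az": 0,"gripper": 0},{"dx": 0,"dy": 0,"dz": 0,"ax": 0,"ay": 0,"az": 0,"gripper": 0},{"dx": 0,"dy": 0,"dz": 0,"ax": 0,"ay": 0,"az": 0,"gripper": 0},{"dx": 0,"dy": 0,"dz": 0.5,"ax": 0,"ay": 0,"az": 0,"gripper": 0},{"dx": 0,"dy": 0,"dz": 0.5,"ax": 0,"ay": 0,"az": 0,"gripper": 0},{"dx": 0,"dy": 0,"dz": 0,"ax": 0,"ay": 0,"az": 0,"gripper": 0}])

```text
clock: 18.27
eef_pos: [462.5, 200.3, 189.4]
eef_rot: [3.141, 0.002, -0.001]
wrist_force: [0.2, -0.4, 0.6]
finger_gap: 94.1
finger_force: 0.0
```

```bash
python3 -c "
from h import *
s=manip.read_state();print(s['joints'].round(3),s['eef_pos'],s['eef_rot'])
c=grab('wrist','w5');print(proj(c,[463,201,114]))"
```

```text
[ 0.336  0.221  1.679 -0.     1.245  1.908] [462.49189162 200.25921323 189.39425098] [ 3.14060206e+00  1.97814141e-03 -7.30774601e-04]
[250.69574288 208.76370381]
```

View pics/w5.png

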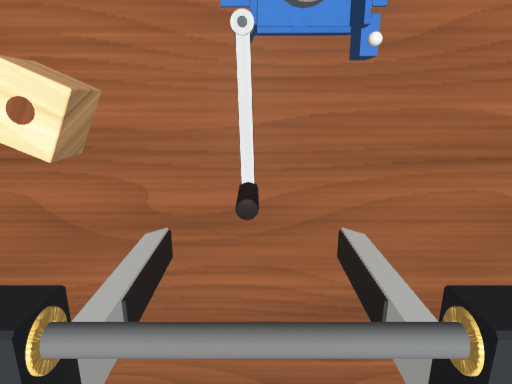

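The knob top is at about (247,208), within 4 px of the prediction. I'll descend and pinch it.

>>> jog_arm(commands=[{"dx": 0,"dy": -0.03,"dz": 0.88,"ax": 0,"ay": 0,"az": 0,"gripper": 0},{"dx": 0,"dy": 0,"dz": 0.88,"ax": 0,"ay": 0,"az": 0,"gripper": 0},{"dx": 0,"dy": 0,"dz": 0.88,"ax": 0,"ay": 0,"az": 0,"gripper": 0},{"dx": 0,"dy": 0,"dz": 0,"ax": 0,"ay": 0,"az": 0,"gripper": 1},{"dx": 0,"dy": 0,"dz": 0,"ax": 0,"ay": 0,"az": 0,"gripper": 1},{"dx": 0,"dy": 0,"dz": 0,"ax": 0,"ay": 0,"az": 0,"gripper": 1},{"dx": 0,"dy": 0,"dz": 0,"ax": 0,"ay": 0,"az": 0,"gripper": 1},{"dx": 0,"dy": 0,"dz": 0,"ax": 0,"ay": 0,"az": 0,"gripper": 1},{"dx": 0,"dy": 0,"dz": 0,"ax": 0,"ay": 0,"az": 0,"gripper": 1},{"dx": 0,"dy": 0,"dz": 0,"ax": 0,"ay": 0,"az": 0,"gripper": 1}], squeeze=25)

```text
clock: 19.58
eef_pos: [462.3, 201.9, 84.7]
eef_rot: [3.141, -0.0, 0.0]
wrist_force: [0.0, -0.8, 0.2]
finger_gap: 27.5
finger_force: 0.0
```

>>> jog_arm(commands=[{"dx": 0,"dy": 0,"dz": 0,"ax": 0,"ay": 0,"az": 0,"gripper": 1},{"dx": 0,"dy": 0,"dz": 0,"ax": 0,"ay": 0,"az": 0,"gripper": 1}])

```text
clock: 19.82
eef_pos: [462.3, 202.0, 84.7]
eef_rot: [3.141, -0.0, 0.0]
wrist_force: [-0.5, 1.0, -0.8]
finger_gap: 17.6
finger_force: 25.0
```

>>> jog_arm(commands=[{"dx": 0.03,"dy": 0.35,"dz": 0,"ax": 0,"ay": 0,"az": 0,"gripper": 1},{"dx": 0.07,"dy": 0.34,"dz": 0,"ax": 0,"ay": 0,"az": 0,"gripper": 1},{"dx": 0.11,"dy": 0.33,"dz": 0,"ax": 0,"ay": 0,"az": 0,"gripper": 1},{"dx": 0.14,"dy": 0.32,"dz": 0,"ax": 0,"ay": 0,"az": 0,"gripper": 1},{"dx": 0.17,"dy": 0.31,"dz": 0,"ax": 0,"ay": 0,"az": 0,"gripper": 1},{"dx": 0.2,"dy": 0.29,"dz": 0,"ax": 0,"ay": 0,"az": 0,"gripper": 1},{"dx": 0.23,"dy": 0.26,"dz": 0,"ax": 0,"ay": 0,"az": 0,"gripper": 1},{"dx": 0.25,"dy": 0.24,"dz": 0,"ax": 0,"ay": 0,"az": 0,"gripper": 1},{"dx": 0.28,"dy": 0.22,"dz": 0,"ax": 0,"ay": 0,"az": 0,"gripper": 1},{"dx": 0,"dy": 0,"dz": 0,"ax": 0,"ay": 0,"az": 0,"gripper": 1}])

```text
clock: 21.08
eef_pos: [522.5, 94.9, 84.9]
eef_rot: [3.141, -0.001, -0.001]
wrist_force: [0.2, 0.8, 7.4]
finger_gap: 17.6
finger_force: 25.0
```

>>> jog_arm(commands=[{"dx": 0.29,"dy": 0.18,"dz": 0,"ax": 0,"ay": 0,"az": 0,"gripper": 1},{"dx": 0.31,"dy": 0.16,"dz": 0,"ax": 0,"ay": 0,"az": 0,"gripper": 1},{"dx": 0.33,"dy": 0.12,"dz": 0,"ax": 0,"ay": 0,"az": 0,"gripper": 1},{"dx": 0.33,"dy": 0.09,"dz": 0,"ax": 0,"ay": 0,"az": 0,"gripper": 1},{"dx": 0.35,"dy": 0.06,"dz": 0,"ax": 0,"ay": 0,"az": 0,"gripper": 1},{"dx": 0.33,"dy": 0.02,"dz": 0,"ax": 0,"ay": 0,"az": 0,"gripper": 1},{"dx": 0,"dy": 0,"dz": 0,"ax": 0,"ay": 0,"az": 0,"gripper": 1},{"dx": 0,"dy": 0,"dz": 0,"ax": 0,"ay": 0,"az": 0,"gripper": 1}])

```text
clock: 22.08
eef_pos: [599.5, 70.1, 85.1]
eef_rot: [3.141, -0.001, -0.0]
wrist_force: [-1.2, -0.1, 7.5]
finger_gap: 17.7
finger_force: 25.0
```

>>> jog_arm(commands=[{"dx": 0.06,"dy": 0,"dz": 0,"ax": 0,"ay": 0,"az": 0,"gripper": 1},{"dx": 0.06,"dy": 0,"dz": 0,"ax": 0,"ay": 0,"az": 0,"gripper": 1},{"dx": 0,"dy": 0,"dz": 0,"ax": 0,"ay": 0,"az": 0,"gripper": 1},{"dx": 0,"dy": 0,"dz": 0,"ax": 0,"ay": 0,"az": 0,"gripper": 1}])

```text
clock: 22.58
eef_pos: [604.1, 70.1, 85.1]
eef_rot: [3.141, -0.001, 0.0]
wrist_force: [-2.2, -0.6, 6.2]
finger_gap: 17.5
finger_force: 25.0
```

>>> jog_arm(commands=[{"dx": 0.06,"dy": 0,"dz": 0,"ax": 0,"ay": 0,"az": 0,"gripper": 1},{"dx": 0.04,"dy": 0,"dz": 0,"ax": 0,"ay": 0,"az": 0,"gripper": 1},{"dx": 0,"dy": 0,"dz": 0,"ax": 0,"ay": 0,"az": 0,"gripper": 1},{"dx": 0,"dy": 0,"dz": 0,"ax": 0,"ay": 0,"az": 0,"gripper": 1}])

```text
clock: 23.08
eef_pos: [605.7, 70.0, 84.8]
eef_rot: [3.141, 0.006, -0.0]
wrist_force: [-20.9, -1.9, 17.0]
finger_gap: 17.6
finger_force: 25.0
```

Run:
```python
from h import *
s=manip.read_state();print(s['eef_pos'],s['wrist_force'])
a=grab('scene','s6')['image'][100:260,230:390,::-1];b=grab('wrist','w6')['image'][:,:,::-1]
a=cv2.resize(a,(384,384),interpolation=2);b=cv2.resize(b[:,100:484],(384,384))
cv2.imwrite('pics/c6.png',np.hstack([a,b]))
```

```text
[605.68354592  70.0331034   84.76708501] [-20.92422464  -1.92580368  16.97063919]
```

View pics/c6.png

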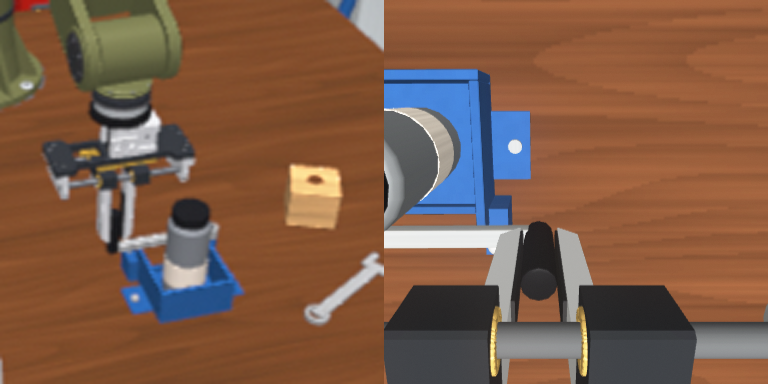

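The bar lies across the bay's front, the wrist reads 21 N against the stop, and the bottle stands upright behind it. I'll ease off, release and rise.

>>> jog_arm(commands=[{"dx": -0.06,"dy": 0,"dz": 0,"ax": 0,"ay": 0,"az": 0,"gripper": 1},{"dx": 0,"dy": 0,"dz": 0,"ax": 0,"ay": 0,"az": 0,"gripper": 0.5},{"dx": 0,"dy": 0,"dz": 0,"ax": 0,"ay": 0,"az": 0,"gripper": 0.5},{"dx": 0,"dy": 0,"dz": 0,"ax": 0,"ay": 0,"az": 0,"gripper": 0.5},{"dx": 0,"dy": 0,"dz": 0,"ax": 0,"ay": 0,"az": 0,"gripper": 0.5},{"dx": 0,"dy": 0,"dz": -0.5,"ax": 0,"ay": 0,"az": 0,"gripper": 0.5},{"dx": 0,"dy": 0,"dz": -0.9,"ax": 0,"ay": 0,"az": 0,"gripper": 0.5},{"dx": 0,"dy": 0,"dz": -0.9,"ax": 0,"ay": 0,"az": 0,"gripper": 0.5},{"dx": -0.5,"dy": 0,"dz": -0.9,"ax": 0,"ay": 0,"az": 0,"gripper": 0.5},{"dx": -0.9,"dy": 0.5,"dz": -0.5,"ax": 0,"ay": 0,"az": 0,"gripper": 0.5}])

```text
clock: 24.42
eef_pos: [549.4, 50.8, 234.2]
eef_rot: [3.142, -0.002, 0.001]
wrist_force: [-0.1, -0.2, -0.0]
finger_gap: 46.8
finger_force: 0.0
```

>>> jog_arm(commands=[{"dx": -0.9,"dy": 0.5,"dz": -0.5,"ax": 0,"ay": 0,"az": 0,"gripper": 0.5},{"dx": -0.9,"dy": 0,"dz": 0,"ax": 0,"ay": 0,"az": 0,"gripper": 0.5},{"dx": 0,"dy": 0,"dz": 0,"ax": 0,"ay": 0,"az": 0,"gripper": 0.5},{"dx": 0,"dy": 0,"dz": 0,"ax": 0,"ay": 0,"az": 0,"gripper": 0.5}])

```text
clock: 24.92
eef_pos: [478.0, 30.4, 252.9]
eef_rot: [3.141, -0.001, 0.0]
wrist_force: [-0.0, 0.7, 0.7]
finger_gap: 46.9
finger_force: 0.0
```

Run:
```python
from h import *
from math import *
c=grab('wrist','w7');print(manip.read_state()['eef_pos'],manip.read_state()['clock'])
H=np.array([602.6,209.2])
for g in(1.8,1.94,2.0):
    t=g-2-pi/2-.017;print(g,proj(c,[*(H+140*np.array([cos(t),sin(t)])),114]).round(1))
hsv=cv2.cvtColor(c['image'],cv2.COLOR_RGB2HSV);m=(hsv[...,2]<75).astype(np.uint8);m[225:]=0
n,l,s,ce=cv2.connectedComponentsWithStats(m)
for i in range(1,n):
    if s[i,4]>60:print(s[i],ce[i].round(1))
cv2.imwrite('pics/c7.png',c['image'][:,:,::-1])
```

```text
[478.1058275   30.41405613 252.62609386] 24.975
1.8 [203.1  82.1]
1.94 [205.6  58. ]
2.0 [205.6  47.2]
[ 77   0  39   8 210] [97.1  2.6]
[197  34  27  30 461] [210.2  49.1]
```

View pics/c7.png

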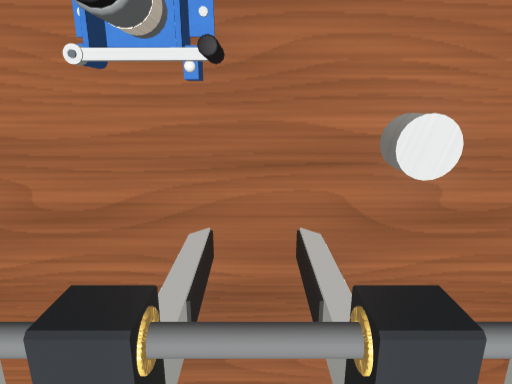

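The knob top is at about (208,45), against (206,47) predicted for 2.0 rad. The bar is parallel to the rack front and has passed the ball, and the bottle is upright behind it. Handing in.

```bash
python3 -c "
from cell import job
print(job.sign_off())"
```

```text
the job is handed in; nothing more can be done
None
```

I turned the bottle fully upside down for over a second and stood it upright in the rack bay; the bar is home on its stop, and the job was handed in at about 25 s with no verdict shown.

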